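Carry the press's thrust ball to the label press on its tray

ROBOT

A 7-joint arm with a two-finger parallel gripper is mounted at the origin on the work surface. World frame = base frame: x ahead of the robot, y to its left, z up, the work surface at z = 0. Lengths are in m, angles in rad, forces in N, time in s.
With the tool pointing down it reaches from about 0.425 to 0.875 m from the base axis. Payload 8.4 kg.
Tool frame: the origin (TCP) lies midway between the tips of the shut fingers; the grasp point (between the pads) lies 19 mm behind it; z points along the fingers, y is the direction in which the jaws open and shut (so a half turn about z gives the same grasp; the last joint's range is limited). The gripper opens to 87 mm and grips with 3 to 60 N. Pads are 19 mm wide; open, the fingers measure 117 mm over their backs; the gripper's body (75 mm by 190 mm) begins 51 mm behind the grasp point.
Start: joints at [-1.426, 0.333, 0.04, 1.465, -0.013, 1.343, -0.059], TCP at [0.157, 0.631, 0.223] pointing down, gripper open.
Joint ranges: [-2.58, 2.58], [-0.38, 2.09], [-1.3, 1.39], [0.25, 2.4], [-1.5, 4.64], [0.08, 2.09], [-2.65, 2.65]. Speed limits (rad/s): [2.22, 2.22, 2.79, 2.79, 3.14, 3.14, 3.14].

INTERFACE

Orientations are given as a 3x3 rotation matrix whose columns are the frame's x, y, z axes.
In Python, from plant import sense, snapshot, get_calibration, hand_in, regions_of, tip_of gives the robot as it stands. The module is installed in compiled form; this text tells all that it offers.
- The arm moves only by the tool arm_command, never from a script. Its argument "motion" is a list of rows, each a list of 5 numbers: the shift along the tool's x, y, z in m, then the turn about the tool's z in degrees, then the gripper's target within -1 to 1 (fully open at 1, half-way at 0, shut at -1). A call has 1 to 12 rows; each row is the pose to reach, as a shift and turn from the pose commanded when the call began, along the tool's axes at that moment; what a row does not reach only later rows make up. A row lasts 1/8 s, in which the tool goes at most 62.5 mm and 10.7 degrees, less where a joint would pass 70% of its speed; a pose out of reach is approached as far as the arm can. A call with a gripper value outside its range is refused whole. The fingers move at their own pace and stop on an object; "force" is the grip in N (left out, the last holds). Time passes only in rows, so rows that repeat a pose let the fingers close. It gives the time, the measured TCP pose, the force and the opening at its end, in the units of the state.
- sense(): the state, without advancing time (a new reading comes with each control period).
- snapshot(name): name is "side" or "top" or "wrist"; returns the picture (480x640x3 uint8, red, green, blue); there is no depth.
- get_calibration(name): a dict with "mtx" (3x3 intrinsics, pixels), "dist" ([k1, k2, p1, p2, k3] as OpenCV has them; the pictures are not rectified), "rvec" (rotation vector, rad) and "tvec" (3), from world to camera coordinates, as OpenCV has them; the wrist camera has in their place "mount" (4x4, takes a point from camera to tool coordinates, whose origin is the TCP and whose axes are the flange's). Camera axes: x right, y down, z forward; pixel columns grow to the right and rows downward; lengths in m; the calibration is good to about 2 mm. A picture is of the moment at which its call begins: read the wrist's pose just before it. get_calibration takes no time and is no camera call.
- hand_in(): hands the job in, once; it reports no verdict.
Trained networks look in the newest picture that a camera, given by its name, has taken for a name from the list of things; names that differ only in an ending like _2 or _b are one class to them, and where a whole thing is asked for, a point or a joint stands for the part that bears it (a point fixed in the world has none). Each returns a list of dicts, best first, with "conf" (0 to 1); they miss things now and then, are a little off and sometimes report something else, mostly with a low value. They report only what shows in the picture. A call takes as long as a camera call.
- regions_of(name, camera): "region" (480x640 bool, what is visible of it).
- tip_of(name, camera): "centre" ([x, y, z] in m, in the coordinates of the camera as it stood for that picture, good to about 4 mm: a listed point, or the origin of a listed thing).
The state is a dict: "time": time; "joint_positions": joint angles; "dq": joint speeds; "joint_efforts": joint torques, N m; "tcp_pos": TCP position; "tool_rot": TCP orientation; "contact_force": force on the tool from outside, world axes, zero at the start; "ft_torque": the same for the moment, N m; "finger_gap": finger opening in m.
Only numpy, scipy, OpenCV 4.12 (cv2) and the standard library are available. Lean on these libraries where they do the work, as an engineer would, in place of code of your own. Each camera call takes 0.05 s, during which the arm holds its last target.

TASK

The press is due for a new thrust ball: pluck the one large steel ball out of the wooden pocket block, leave the two small balls where they are, and set it in the round pocket of the carrying tray standing on the bench. Then pick the tray up by its upright grip and, keeping it level so that the ball never rolls out, carry it over to the label press and hold it level and still over the middle of the lower platen, about 5 cm clear of it, so the fitter can take the ball. Finish while still holding the tray there, put nothing down on the press, and do not knock the screwdriver, jar or tape measure about.

Things in the scene. Friction and masses are not known exactly. Their poses are not given: they have to be found in the camera images.
- ball: the large polished steel ball, 24 mm in diameter, about 57 g, free to roll; origin at its centre (its axes mean nothing). At the start it sits in one of the three pockets of ball_block, its centre 22 mm above the bench, 8 mm above the block's top face
- small_ball1: a small steel ball, 16 mm in diameter, 17 g, in another pocket of ball_block; origin at its centre. To be left in its pocket
- small_ball2: the other small steel ball, 16 mm in diameter, 17 g, in the remaining pocket of ball_block; origin at its centre. To be left in its pocket
- ball_block: wooden pocket block fixed to the bench, 170 (x) x 60 (y) x 14 (z) mm; origin at the centre of its underside, z up. Three round pockets, 22 mm wide and 4 mm deep, in a row along its x axis at x = -55, 0 and +55 mm; which ball lies in which pocket varies
- tray: loose aluminium carrying tray, a flat plate 180 (x) x 90 (y) x 10 (z) mm, about 0.22 kg; origin at the centre of its underside, z up. One round pocket at x = +65 mm. In its middle stands a black grip plate 40 mm (x) x 14 mm thick (y), rising from the plate's top to 59 mm above the tray's underside: pinch it across its thickness, along the tray's y. It can stand at any yaw
- pocket (a point): centre of the mouth of the tray's pocket, level with the plate's top face, 10 mm above the tray's underside, at x = +65, y = 0 in the tray; axes as the tray's. The pocket is 34 mm wide and 4 mm deep with a flat, black-lined floor, so the ball lies loose in it, its centre 8 mm above this point and free to roll up to 8 mm to any side
- press: small grey label press, fixed to the bench; origin on the bench under the middle of its lower platen, z up. Base 160 (x) x 290 (y) mm, from y = -80 to +210 mm. Its raised, white upper head stands at the back (+y), leaning away, its front face at least 145 mm from the origin and its top at 330 mm
- platen (a point): centre of the top face of the press's lower platen, a level black-padded square 150 x 150 mm, 95 mm above the bench; axes as the press's
- screwdriver: screwdriver lying on the bench, a bystander
- jar: closed clear jar, 60 mm wide and 85 mm tall, standing on the bench, a bystander
- tape_measure: grey tape measure, 62 x 30 x 58 mm, standing on the bench, a bystander

How it is judged:
On the way, in this order (a step that is already met when the one before it is completed fails the run):
1. the large ball lies in the tray's pocket, let go, with the tray standing on the bench (horizontal distance between ball and pocket below 0.012 m and z of ball in the frame of pocket between 0.004 and 0.0105 m and contact force between ball and the fingers below 0.05 N and height (world z) of tray below 0.006 m and angle between tray's own z axis and vertical below 0.06 rad), for 0.2 s.
2. the tray is lifted clear of the bench by the gripper with the ball in its pocket (horizontal distance between ball and pocket below 0.012 m and z of ball in the frame of pocket between 0.004 and 0.0105 m and height (world z) of tray above 0.03 m and contact force between tray and the fingers above 1 N), for 0.2 s.
At the end, for the whole second after the job is handed in: the gripper holds the tray, still and level within about 7 degrees, its middle within 40 mm of the middle of the lower platen seen from above and its underside 20 to 90 mm above the platen, touching nothing of the press; the large ball lies loose in the tray's pocket (horizontal distance between ball and pocket below 0.012 m and z of ball in the frame of pocket between 0.004 and 0.0105 m and contact force between ball and the fingers below 0.05 N and contact force between tray and the fingers above 1 N and contact force between tray and press below 0.05 N and angle between tray's own z axis and vertical below 0.12 rad and linear speed of tray below 0.02 m/s and angular speed of tray below 0.1 rad/s and horizontal distance between tray and platen below 0.04 m and z of tray in the frame of platen between 0.02 and 0.09 m); the arm keeps its last pose, push and grip.
It fails at once if the tray is tipped by more than 20 degrees (angle between tray's own z axis and vertical above 0.35 rad).
It fails at once if the ball leaves the pocket while the tray is off the bench (height (world z) of tray above 0.03 m and distance between ball and pocket above 0.025 m).
It fails at once if a small ball leaves its pocket (distance of any of small_ball1, small_ball2 from where it was at the start of the episode above 0.014 m).
It fails at once if the screwdriver, jar or tape measure is knocked about (distance of any of screwdriver, jar, tape_measure from where it was at the start of the episode above 0.03 m).
It also fails if it takes over 58 s, if anything falls off the work surface, if the arm or the gripper's body presses on something with over 40 N, if the wrist force passes 120 N, or if a joint passes its speed limit or range.

## Working session

There is one attempt and no reset: what is moved stays moved. The work goes in short steps, Python scripts to look and compute and a tool call to move; the robot and the scene stay as the last step left them, time stands still between calls to the robot, and variables do not carry over. Pictures are saved under pics/ and viewed, and the job is handed in when it is done.

Besides the shell and the picture viewer there is one more tool, called by a JSON object that holds its "api" and its "payload". arm_command: Moves the arm, as the interface text tells. Its arguments: {"type":"object","properties":{"motion":{"type":"array"},"force":{"type":"number"}},"required":["motion"]}

```bash
mkdir -p pics; cat > h.py <<'E'
import numpy as np, cv2
from plant import *
def save(im,n): cv2.imwrite('pics/'+n+'.png',im[:,:,::-1])
def ext(cam,s=None):
    c=get_calibration(cam)
    if cam=='wrist':
        M=np.array(c['mount']); T=np.eye(4); T[:3,:3]=np.array(s['tool_rot']); T[:3,3]=s['tcp_pos']
        return c,T@M   # cam->world
    R,_=cv2.Rodrigues(np.array(c['rvec'],float)); t=np.array(c['tvec'],float).ravel()
    W=np.eye(4); W[:3,:3]=R.T; W[:3,3]=-R.T@t
    return c,W
def toworld(p,W): return W[:3,:3]@np.array(p)+W[:3,3]
def ray(uv,c,W,z):
    n=cv2.undistortPoints(np.array(uv,float).reshape(-1,1,2),np.array(c['mtx']),np.array(c['dist'],float)).reshape(-1,2)
    d=np.c_[n,np.ones(len(n))]@W[:3,:3].T; o=W[:3,3]
    return o+d*((z-o[2])/d[:,2])[:,None]
def proj(P,c,W):
    R=W[:3,:3].T; t=-R@W[:3,3]
    return cv2.projectPoints(np.array(P,float).reshape(-1,1,3),cv2.Rodrigues(R)[0],t,np.array(c['mtx']),np.array(c['dist'],float))[0].reshape(-1,2)
E
python3 - <<'E'
from h import *
s=sense(); print(s)
for cam in ['top','side']:
    c,W=ext(cam); im=snapshot(cam); save(im,cam+'0'); print(cam,W[:3,3].round(3))
    for n in ['ball','small_ball1','ball_block','tray','pocket','press','platen','screwdriver','jar','tape_measure']:
        for d in tip_of(n,cam)[:3]: print(n,round(d['conf'],2),toworld(d['centre'],W).round(4))
print(sense()['time'])
E
```

```text
{'time': 0.0, 'joint_positions': array([-1.42624201,  0.33390212,  0.03987148,  1.46628428, -0.01339811,
        1.34333968, -0.05850438]), 'dq': array([ 5.11450896e-04, -5.19551392e-04, -1.27865095e-03,  1.27962082e-03,
       -7.64113309e-05, -2.41756846e-05,  2.29509966e-03]), 'joint_efforts': array([ 8.83923190e-05, -6.56349635e+01,  1.33525942e+00, -4.03806174e+01,
       -5.96867013e-02,  4.50697343e-02,  1.37708339e-04]), 'tcp_pos': array([0.15678675, 0.63030097, 0.22165858]), 'tool_rot': array([[-9.70434114e-01,  2.41366001e-01, -2.91295952e-04],
       [ 2.41366150e-01,  9.70432731e-01, -1.64185458e-03],
       [-1.13604747e-04, -1.66362068e-03, -9.99998610e-01]]), 'contact_force': array([-0.51119728, -0.06167858,  0.53501138]), 'ft_torque': array([ 0.00623468, -0.01369895,  0.01105533]), 'finger_gap': 0.08719014768401769}
top [ 0.537 -0.024  1.13 ]
ball 0.46 [ 0.4862 -0.3263  0.0217]
small_ball1 0.58 [ 0.5416 -0.339   0.0159]
small_ball1 0.44 [ 0.4367 -0.3161  0.0166]
ball_block 0.79 [ 0.4915 -0.3281  0.0015]
ball_block 0.15 [5.303e-01 2.540e-01 5.000e-04]
tray 0.79 [ 5.59e-01 -4.81e-02 -5.00e-04]
pocket 0.59 [ 0.5017 -0.0202  0.0123]
press 0.57 [ 5.306e-01  2.540e-01 -3.000e-04]
platen 0.9 [0.5283 0.2524 0.0965]
screwdriver 0.76 [ 7.694e-01 -3.620e-02 -3.000e-04]
jar 0.65 [ 0.7309 -0.2273 -0.0042]
jar 0.41 [ 0.4358 -0.3141  0.0168]
tape_measure 0.87 [ 0.7456  0.1822 -0.0032]
side [ 0.037 -0.602  0.712]
ball 0.63 [ 0.4948 -0.3248  0.0195]
small_ball1 0.59 [ 0.541  -0.3358  0.0264]
small_ball1 0.5 [ 0.4362 -0.3138  0.0161]
ball_block 0.55 [ 0.4893 -0.324   0.0067]
tray 0.55 [ 5.533e-01 -3.810e-02 -5.000e-04]
pocket 0.78 [ 0.5012 -0.0194  0.0117]
press 0.56 [ 0.5262  0.2574 -0.0055]
platen 0.73 [0.5247 0.2553 0.0967]
platen 0.63 [ 0.7709 -0.0344  0.0025]
screwdriver 0.81 [ 0.769  -0.0352  0.0025]
jar 0.68 [ 0.7341 -0.2267  0.0017]
jar 0.4 [ 0.497  -0.3239  0.0185]
tape_measure 0.93 [0.7434 0.1835 0.    ]
1.1
```

View pics/top0.png

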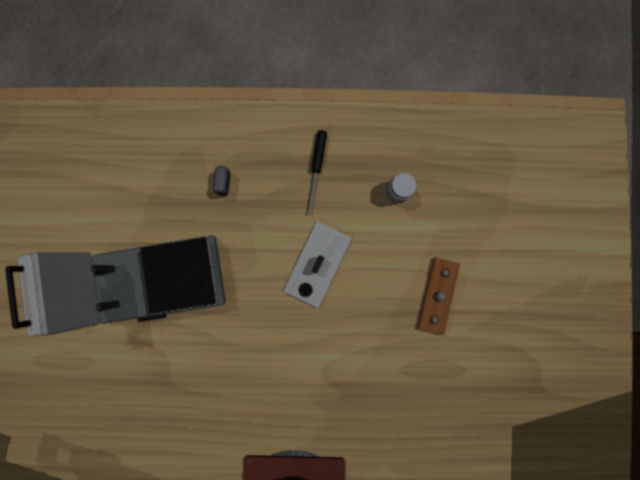

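View pics/side0.png

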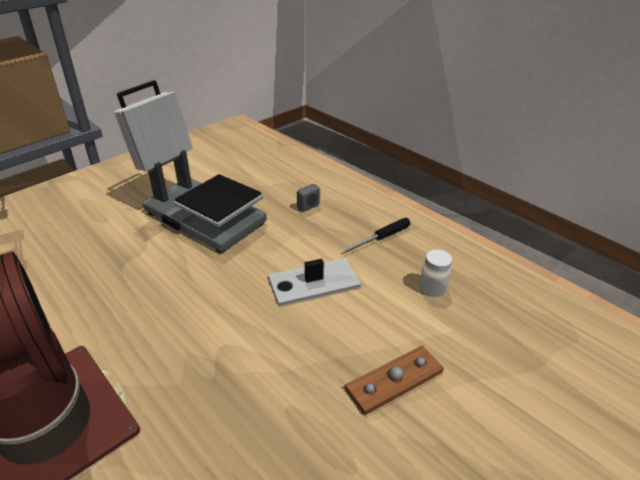

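The top view shows the tray, with its black pocket near (306,290), the block on the right with the large ball in its middle pocket (440,296), and the press on the left. The tool starts behind the press head, so I raise it and go round on the near side.

{"api": "arm_command", "payload": {"motion": [[0,0,-0.05,0,1],[0,0,-0.11,0,1],[0,0,-0.17,0,1],[-0.035,-0.03,-0.18,0,1],[-0.075,-0.06,-0.18,0,1],[-0.115,-0.093,-0.18,0,1],[-0.155,-0.126,-0.18,0,1],[-0.19,-0.157,-0.18,0,1],[-0.225,-0.187,-0.18,0,1],[-0.26,-0.215,-0.18,0,1],[-0.26,-0.215,-0.18,0,1]]}}

```text
time: 2.48
tcp_pos: [0.3599, 0.3561, 0.4033]
tool_rot: [[-0.969, 0.248, 0.001], [0.248, 0.969, 0.001], [-0.001, 0.001, -1.0]]
contact_force: [0.1, 0.3, -0.4]
finger_gap: 0.0867
```

{"api": "arm_command", "payload": {"motion": [[-0.025,-0.039,0,0,1],[-0.05,-0.079,0,0,1],[-0.075,-0.118,0,0,1],[-0.101,-0.158,0,0,1],[-0.126,-0.197,0,0,1],[-0.152,-0.237,0,0,1],[-0.177,-0.277,0,0,1],[-0.2,-0.31,0.02,0,1],[-0.215,-0.355,0.04,0,1],[-0.225,-0.395,0.07,0,1],[-0.225,-0.395,0.07,0,1]]}}

```text
time: 3.85
tcp_pos: [0.4792, -0.0808, 0.3311]
tool_rot: [[-0.969, 0.246, -0.002], [0.246, 0.969, -0.0], [0.002, -0.001, -1.0]]
contact_force: [-0.3, 1.0, 0.1]
finger_gap: 0.0872
```

```bash
cat > look.py <<'E'
import sys
from h import *
n=sys.argv[1]; names=sys.argv[2:]
s=sense(); c,W=ext('wrist',s); im=snapshot('wrist'); save(im,n)
print(s['time'],s['tcp_pos'].round(4),'cam',W[:3,3].round(3))
for k in names:
    for d in tip_of(k,'wrist')[:3]: p=toworld(d['centre'],W); print(k,round(d['conf'],2),p.round(4),proj([p],c,W).round(0)[0])
E
python3 look.py w1 tray pocket ball ball_block
```

```text
3.85 [ 0.4792 -0.0808  0.3311] cam [ 0.402 -0.061  0.493]
tray 0.62 [ 0.5612 -0.0441 -0.0032] [355. 239.]
pocket 0.72 [ 0.4984 -0.0134  0.0067] [368. 191.]
ball 0.71 [ 0.4884 -0.3252  0.0193] [137. 243.]
ball_block 0.92 [ 0.4868 -0.3244 -0.0019] [144. 237.]
ball_block 0.73 [ 0.498  -0.0139  0.0087] [368. 191.]
```

View pics/w1.png

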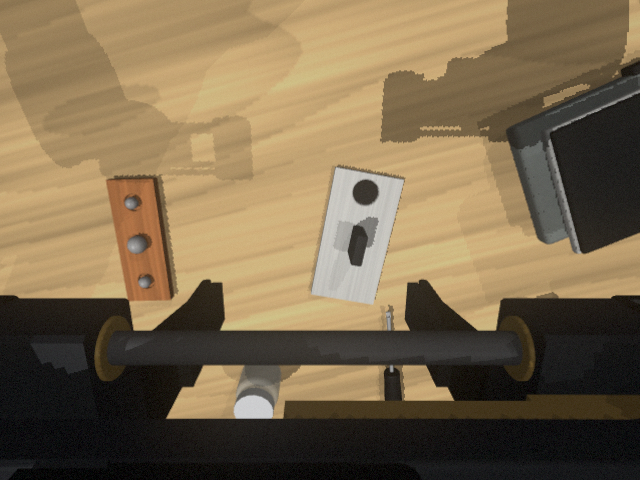

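The wrist view shows the block on the left (ball at 137,244) and the tray in the middle (pocket at 366,192). I'll take exact positions from the regions next.

```bash
cat > reg.py <<'E'
from h import *
import sys
s=sense(); 
for cam in ['wrist','top','side']:
    c,W=ext(cam,s); im=snapshot(cam)
    for n,z in [('ball',.022),('pocket',None),('small_ball1',.018),('ball_block',.014),('tray',.010)]:
        for d in regions_of(n,cam)[:2]:
            m=d['region'].astype(np.uint8)
            if m.sum()<5: continue
            ys,xs=np.nonzero(m); 
            cs=max(cv2.findContours(m,cv2.RETR_EXTERNAL,cv2.CHAIN_APPROX_NONE)[0],key=cv2.contourArea)
            ce=cv2.minAreaRect(cs)
            out=''
            if z: 
                out=ray([[xs.mean(),ys.mean()]],c,W,z)[0].round(4)
                if n in('tray','ball_block'):
                    Q=ray(cs.reshape(-1,2),c,W,z)[:,:2]
                    r=cv2.minAreaRect((Q*1000).astype(np.float32)); out=str(out)+' rect '+str(np.round(r[0],1))+str(np.round(r[1],1))+str(round(r[2],1))
            print(cam,n,round(d['conf'],2),m.sum(),(xs.mean().round(1),ys.mean().round(1)),out)
    # dark pocket
    g=im.max(2)
    pc=proj([[0.50,-0.017,0.01]],c,W)[0]; 
    x0,y0=int(pc[0]),int(pc[1]); k=12 if cam=='wrist' else 8
    k={'wrist':22,'top':11,'side':14}[cam]
    sub=(g[y0-k:y0+k,x0-k:x0+k]<70).astype(np.uint8)
    nn,l,st,ct=cv2.connectedComponentsWithStats(sub)
    i=1+np.argmax(st[1:,4]); uv=ct[i]+[x0-k,y0-k]
    print(cam,'darkpocket',st[i],uv,ray([uv],c,W,.008)[0].round(4))
    # bright tray plate
    print(cam,'platen tip',[(round(d['conf'],2),toworld(d['centre'],W).round(4)) for d in tip_of('platen',cam)[:1]])
E
python3 reg.py
```

```text
wrist ball 0.59 304 (np.float64(133.2), np.float64(241.6)) [ 0.4893 -0.3253  0.022 ]
wrist pocket 0.67 117 (np.float64(140.9), np.float64(278.9)) 
wrist pocket 0.62 8526 (np.float64(351.4), np.float64(233.9)) 
wrist small_ball1 0.58 113 (np.float64(141.2), np.float64(279.2)) [ 0.5434 -0.3372  0.018 ]
wrist small_ball1 0.47 138 (np.float64(127.8), np.float64(200.3)) [ 0.4361 -0.3132  0.018 ]
wrist ball_block 0.7 5541 (np.float64(137.4), np.float64(234.5)) [ 0.4827 -0.3206  0.014 ] rect [ 488.5 -322.5][ 67.9 171.9]77.0
wrist ball_block 0.65 18572 (np.float64(581.1), np.float64(164.9)) [0.5312 0.2586 0.014 ] rect [542.3 264. ][213.  170.1]10.8
wrist tray 0.64 8484 (np.float64(351.7), np.float64(233.8)) [ 0.5517 -0.0419  0.01  ] rect [557.3 -44. ][ 91.2 181.4]65.5
wrist darkpocket [ 11   9  24  24 439] [361.23006834 190.57630979] [ 0.4977 -0.0172  0.008 ]
wrist platen tip [(0.68, array([0.5249, 0.257 , 0.0956]))]
top ball 0.61 15410 (np.float64(114.4), np.float64(284.7)) [0.5001 0.4217 0.022 ]
top ball 0.44 71 (np.float64(440.2), np.float64(296.4)) [ 0.4878 -0.3271  0.022 ]
top pocket 0.
[... 669 characters left out ...]
.9)) 
side small_ball1 0.46 67 (np.float64(420.8), np.float64(361.1)) [ 0.5449 -0.3381  0.018 ]
side small_ball1 0.17 147 (np.float64(395.0), np.float64(372.7)) [ 0.4918 -0.3227  0.018 ]
side ball_block 0.82 2915 (np.float64(392.8), np.float64(379.6)) [ 0.4807 -0.3278  0.014 ] rect [ 486.5 -327.8][ 67.2 176.7]77.2
side tray 0.68 2792 (np.float64(313.3), np.float64(280.9)) [ 0.5528 -0.0479  0.01  ] rect [558.2 -41.8][114.3 182.2]65.4
side tray 0.19 59 (np.float64(420.6), np.float64(361.2)) [ 0.5503 -0.335   0.01  ] rect [ 550.5 -334.7][18.7 12.6]37.8
side darkpocket [ 8 11 14  9 99] [284.43434343 285.91919192] [ 0.4988 -0.0165  0.008 ]
side platen tip [(0.78, array([0.5254, 0.2562, 0.0941]))]
```

{"api": "arm_command", "payload": {"motion": [[-0.012,-0.04,0.02,0,1],[-0.024,-0.08,0.06,0,1],[-0.036,-0.12,0.1,0,1],[-0.048,-0.16,0.14,0,1],[-0.06,-0.2,0.18,0,1],[-0.07,-0.235,0.215,-1,1],[-0.07,-0.235,0.231,-1,1],[-0.07,-0.235,0.231,-1,1],[-0.07,-0.235,0.231,-1,1]]}}

```text
time: 6.28
tcp_pos: [0.4926, -0.3223, 0.1027]
tool_rot: [[-0.975, 0.223, 0.002], [0.223, 0.975, 0.0], [-0.001, 0.0, -1.0]]
contact_force: [-0.0, 0.3, 0.4]
finger_gap: 0.087
```

```bash
python3 look.py w2 ball; python3 - <<'E'
from h import *
s=sense(); c,W=ext('wrist',s); im=snapshot('wrist')
print(s['tcp_pos'],s['tool_rot'].round(3))
g=cv2.cvtColor(im,cv2.COLOR_RGB2GRAY)
for n,z in [('ball',.022),('small_ball1',.018)]:
    for d in regions_of(n,'wrist')[:3]:
        ys,xs=np.nonzero(d['region']); uv=[xs.mean(),ys.mean()]; print(n,round(d['conf'],2),len(xs),np.round(uv,1),ray([uv],c,W,z)[0].round(4))
print(proj([[.489,-.326,.022]],c,W))
E
```

```text
6.275 [ 0.4926 -0.3223  0.1027] cam [ 0.414 -0.304  0.264]
ball 0.58 [ 0.4895 -0.3246  0.0211] [310. 244.]
[ 0.49269995 -0.32243139  0.10287612] [[-0.975  0.223  0.002]
 [ 0.223  0.975 -0.   ]
 [-0.002  0.    -1.   ]]
small_ball1 0.93 436 [308.4 161. ] [ 0.4357 -0.3131  0.018 ]
small_ball1 0.79 406 [309.4 313.1] [ 0.5428 -0.3373  0.018 ]
small_ball1 0.3 766 [630.4 275.9] [ 0.5647 -0.109   0.018 ]
[[307.59610525 243.48713376]]
```

View pics/w2.png

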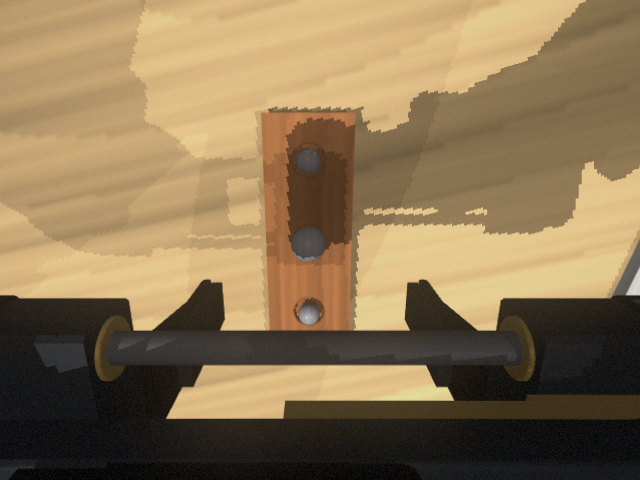

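{"api": "arm_command", "payload": {"motion": [[0.003,-0.004,0.03,0,0.4],[0.003,-0.004,0.055,0,0.2],[0.003,-0.004,0.07,0,0.2],[0.003,-0.004,0.078,0,0.2],[0.003,-0.004,0.078,0,0.2],[0.003,-0.004,0.078,0,0.2]]}}

```text
time: 7.28
tcp_pos: [0.4881, -0.3268, 0.0244]
tool_rot: [[-0.974, 0.224, 0.001], [0.224, 0.974, -0.001], [-0.001, -0.0, -1.0]]
contact_force: [-1.1, 0.0, 0.0]
finger_gap: 0.0526
```

```bash
python3 - <<'E'
from h import *
s=sense(); c,W=ext('wrist',s); im=snapshot('wrist'); save(im,'w3'); save(snapshot('side')[300:440,300:500].repeat(4,0).repeat(4,1),'s3')
print(s['time'],s['tcp_pos'],s['finger_gap'],s['contact_force'])
print(proj([[.489,-.3255,.022]],c,W))
E
```

```text
7.275 [ 0.48813096 -0.32682386  0.02436063] 0.05255495766794637 [-1.06213078  0.02466818  0.04147823]
[[316.94064411 299.64446715]]
```

View pics/w3.png

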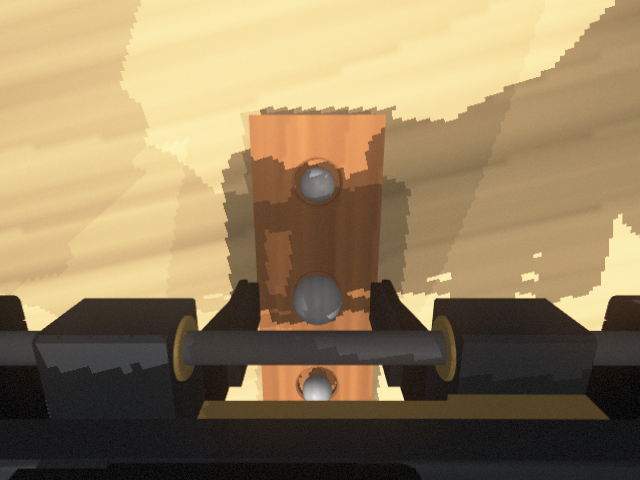

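View pics/s3.png

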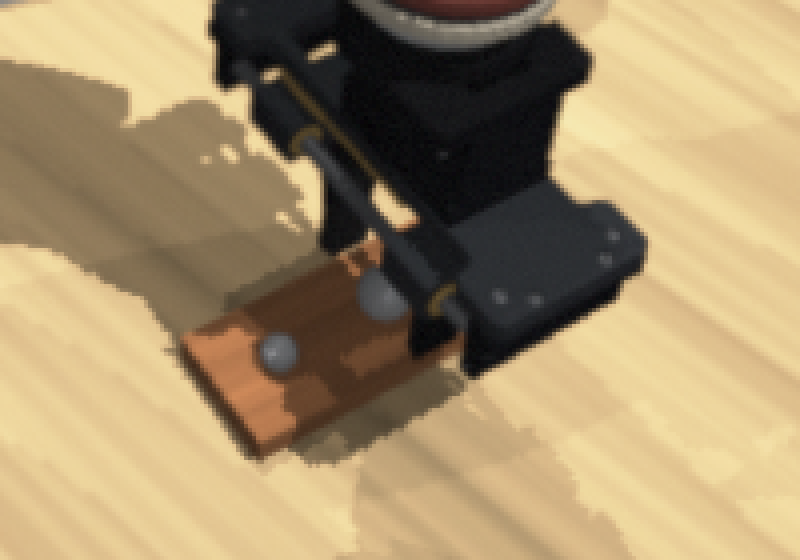

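The ball sits centred between the fingers at (318,298). I lower the last 8 mm and close.

{"api": "arm_command", "payload": {"motion": [[0,0,0.004,0,0.2],[0,0,0.008,0,0.2],[0,0,0.008,0,0.2],[0,0,0.008,0,-1],[0,0,0.008,0,-1],[0,0,0.008,0,-1],[0,0,0.008,0,-1],[0,0,0.008,0,-1],[0,0,0.008,0,-1]], "force": 20}}

```text
time: 8.5
tcp_pos: [0.4877, -0.3264, 0.0156]
tool_rot: [[-0.974, 0.224, 0.0], [0.224, 0.974, 0.0], [-0.0, 0.0, -1.0]]
contact_force: [0.8, 0.4, 0.2]
finger_gap: 0.0224
```

{"api": "arm_command", "payload": {"motion": [[0,0,-0.01,0,-1],[0,0,-0.03,0,-1],[0,0,-0.06,0,-1],[0,0,-0.084,0,-1],[0,0,-0.084,0,-1]]}}

```text
time: 9.12
tcp_pos: [0.4889, -0.3275, 0.1025]
tool_rot: [[-0.974, 0.225, 0.004], [0.225, 0.974, -0.001], [-0.004, -0.001, -1.0]]
contact_force: [-0.3, -0.7, -0.9]
finger_gap: 0.0226
```

```bash
python3 - <<'E'
from h import *
s=sense(); c,W=ext('wrist',s); im=snapshot('wrist'); save(im,'w4'); save(snapshot('side')[260:410,300:500].repeat(4,0).repeat(4,1),'s4')
print(s['time'],s['tcp_pos'],s['finger_gap'],s['contact_force'])
E
```

```text
9.125 [ 0.48886515 -0.32746045  0.102494  ] 0.022571724246759683 [-0.28310224 -0.74732654 -0.92731329]
```

View pics/w4.png

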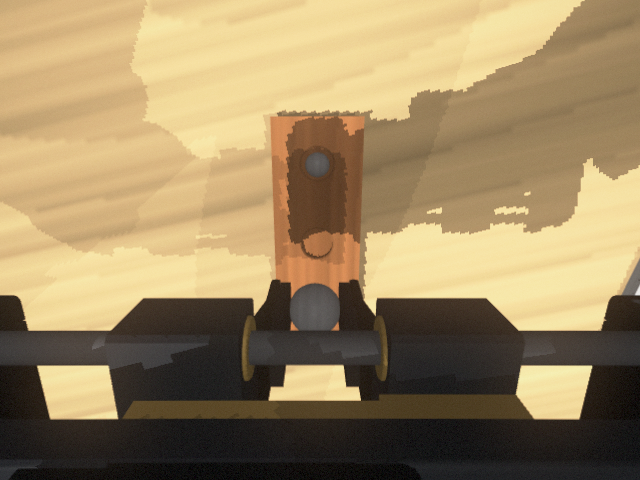

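View pics/s4.png

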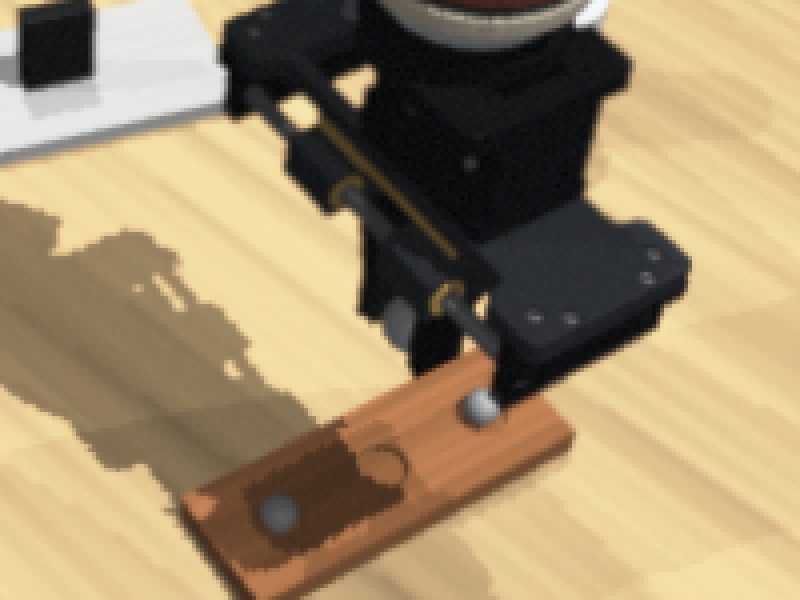

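Ball lifted cleanly; both small balls stay in place. It shows between the pads at (315,307).

```bash
python3 - <<'E'
from h import *
s=sense(); c,W=ext('wrist',s); R=s['tool_rot']
for dz in (.003,.006,.009):
    p=ray([[315,307]],c,W,s['tcp_pos'][2]+dz)[0]; print(dz,(R.T@(p-s['tcp_pos'])).round(4), p.round(4), 'px radius',12e-3*c['mtx'][0][0]/((p-W[:3,3])@W[:3,2]))
for tgt in ([.498,-.0165,0],):
    d=np.array(tgt)-s['tcp_pos']; print(s['time'],(R.T@d).round(4), np.degrees(np.arctan2(R[1,1],R[0,1])))
E
```

```text
0.003 [-0.0017  0.0005 -0.003 ] [ 0.4896 -0.3262  0.103 ] px radius 25.521863223519247
0.006 [-0.0002  0.0005 -0.006 ] [ 0.4881 -0.3259  0.106 ] px radius 26.013271254102225
0.009 [ 0.0014  0.0005 -0.009 ] [ 0.4866 -0.3255  0.109 ] px radius 26.52397432751683
9.225 [0.0596 0.3042 0.1001] 77.04180898081789
```

{"api": "arm_command", "payload": {"motion": [[0.006,0.03,0,2,-1],[0.015,0.076,0,4,-1],[0.024,0.122,0,6,-1],[0.033,0.168,0,8,-1],[0.042,0.214,0,10,-1],[0.051,0.26,0,11.5,-1],[0.058,0.295,0.02,11.5,-1],[0.0595,0.304,0.04,11.5,-1],[0.0595,0.304,0.045,11.5,-1],[0.0595,0.304,0.045,11.5,-1],[0.0595,0.304,0.045,11.5,-1]]}}

```text
time: 10.6
tcp_pos: [0.4982, -0.0179, 0.0552]
tool_rot: [[-0.91, 0.416, 0.001], [0.416, 0.91, -0.0], [-0.001, 0.0, -1.0]]
contact_force: [-0.0, 0.1, -0.2]
finger_gap: 0.0227
```

```bash
python3 - <<'E'
from h import *
s=sense(); c,W=ext('wrist',s); im=snapshot('wrist'); save(im,'w5'); R=s['tool_rot']
print(s['time'],s['tcp_pos'],s['finger_gap'],s['contact_force'],np.degrees(np.arctan2(R[1,1],R[0,1])))
for k in ('pocket','tray'):
    for d in tip_of(k,'wrist')[:2]: p=toworld(d['centre'],W); print(k,round(d['conf'],2),p.round(4),proj([p],c,W).round(0)[0])
print(proj([[.498,-.0165,.01],[.5575,-.0435,.059]],c,W))
E
```

```text
10.6 [ 0.49824476 -0.01787109  0.05516034] 0.022707020398180035 [-0.04383441  0.09885937 -0.15208635] 65.43707830445595
pocket 0.98 [ 0.4983 -0.0149  0.0081] [319. 264.]
tray 0.68 [ 0.5606 -0.0449 -0.0026] [316. 354.]
[[315.82318307 265.32657718]
 [316.4785664  417.88892716]]
```

View pics/w5.png

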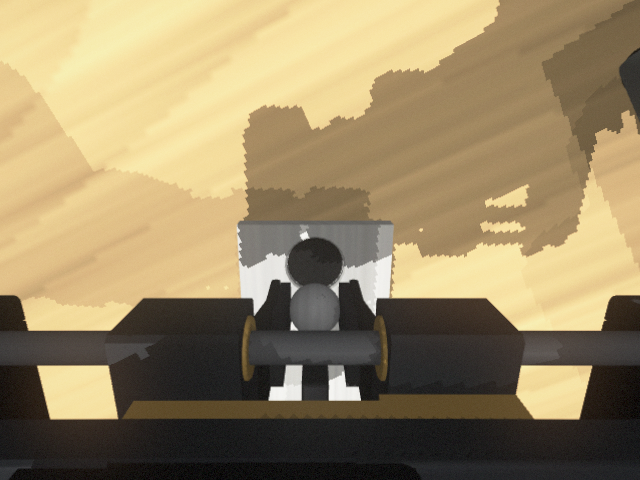

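The ball hangs on the pocket's axis, with the pocket at (315,264) as predicted. I lower it, look, then let go.

{"api": "arm_command", "payload": {"motion": [[0,0.001,0.012,0,-1],[0,0.001,0.025,0,-1],[0,0.001,0.034,0,-1],[0,0.001,0.039,0,-1],[0,0.001,0.042,0,-1],[0,0.001,0.042,0,-1],[0,0.001,0.042,0,-1]]}}

```text
time: 11.62
tcp_pos: [0.4986, -0.0159, 0.0128]
tool_rot: [[-0.91, 0.414, 0.0], [0.414, 0.91, 0.0], [-0.0, 0.0, -1.0]]
contact_force: [-0.5, -0.1, 0.4]
finger_gap: 0.0224
```

```bash
python3 - <<'E'
from h import *
s=sense(); c,W=ext('wrist',s); im=snapshot('wrist'); save(im[150:400,170:470].repeat(2,0).repeat(2,1),'w6')
print(s['time'],s['tcp_pos'],s['finger_gap'],s['contact_force'])
E
```

```text
11.625 [ 0.49856186 -0.01594185  0.01282138] 0.02237351123486751 [-0.5408107  -0.05785519  0.36500564]
```

View pics/w6.png

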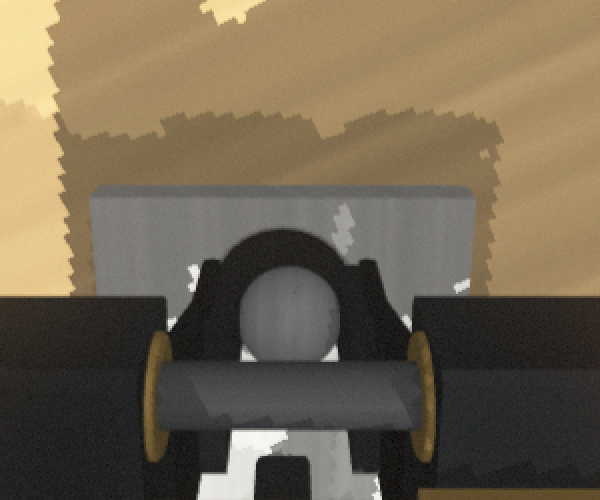

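```bash
python3 - <<'E'
from h import *
s=sense(); c,W=ext('wrist',s)
a=np.radians(155.5); x=np.array([np.cos(a),np.sin(a)])
p=ray([[311.5,264]],c,W,.010)[0]; print('rim',p.round(4),'centre',(p[:2]-.017*x).round(4))
b=ray([[315,309]],c,W,.019)[0]; print('ball',b.round(4))
d=b[:2]-(p[:2]-.017*x); print('ball-centre in tray x,y',d@x,d@[-x[1],x[0]])
e=ray([[170+91/2,150+190/2],[170+474/2,150+190/2]],c,W,.010); print(e.round(4), (e[:,:2].mean(0)-.025*x).round(4), np.degrees(np.arctan2(*(e[1]-e[0])[[1,0]])))
E
```

```text
rim [ 0.482  -0.0096  0.01  ] centre [ 0.4975 -0.0166]
ball [ 0.4997 -0.0159  0.019 ]
ball-centre in tray x,y -0.0017461639581613743 -0.0016391693256150761
[[ 0.4551 -0.0461  0.01  ]
 [ 0.4918  0.0345  0.01  ]] [ 0.4962 -0.0161] 65.50689478656638
```

Ball is within about 2.5 mm of the pocket centre, so I release and rise.

{"api": "arm_command", "payload": {"motion": [[0,0,0,0,-0.2],[0,0,0,0,0],[0,0,0,0,0.2],[0,0,0,0,0.2],[0,0,-0.01,0,0.2],[0,0,-0.03,0,0.2],[0,0,-0.06,0,0.2],[0,0,-0.09,0,0.2],[0,0,-0.09,0,0.2],[0,0,-0.09,0,0.2]]}}

```text
time: 12.92
tcp_pos: [0.4981, -0.0156, 0.1024]
tool_rot: [[-0.91, 0.414, -0.0], [0.414, 0.91, 0.001], [0.0, 0.0, -1.0]]
contact_force: [-0.3, -0.3, -0.0]
finger_gap: 0.0522
```

```bash
python3 - <<'E'
from h import *
s=sense(); c,W=ext('wrist',s); im=snapshot('wrist'); save(im,'w7'); R=s['tool_rot']
print(s['time'],s['tcp_pos'],s['finger_gap'],s['contact_force'],np.degrees(np.arctan2(R[1,1],R[0,1])))
for n,z in (('ball',.018),('tray',.01)):
    for d in regions_of(n,'wrist')[:2]:
        ys,xs=np.nonzero(d['region']); print(n,round(d['conf'],2),len(xs),(xs.mean().round(1),ys.mean().round(1)),ray([[xs.mean(),ys.mean()]],c,W,z)[0].round(4))
for d in tip_of('tray','wrist')[:2]+tip_of('pocket','wrist')[:2]: print(d['conf'],toworld(d['centre'],W).round(4))
E
```

```text
12.925 [ 0.49811089 -0.01564436  0.10240157] 0.052176163795546356 [-0.28704231 -0.28244128 -0.03026344] 65.55308161235546
ball 0.59 978 (np.float64(314.8), np.float64(248.4)) [ 0.4999 -0.0157  0.018 ]
ball 0.5 10364 (np.float64(610.9), np.float64(121.1)) [0.5002 0.1877 0.018 ]
tray 0.93 18170 (np.float64(312.6), np.float64(293.6)) [ 0.5338 -0.033   0.01  ]
0.85 [ 0.561  -0.043  -0.0009]
0.82 [ 0.4986 -0.0121  0.0084]
```

View pics/w7.png

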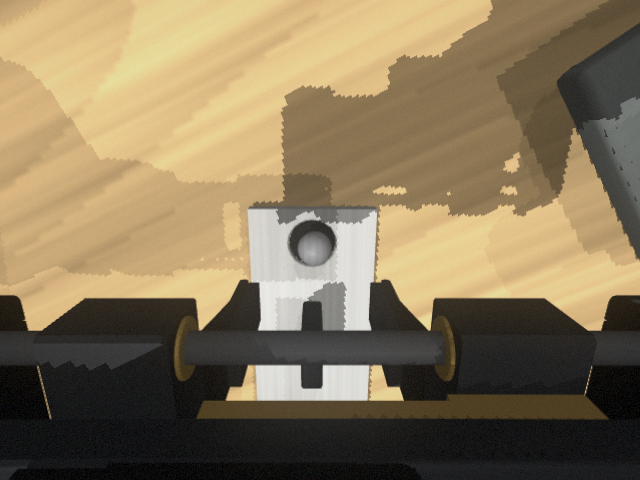

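The ball lies in the pocket: ball at (314,248), pocket centre (312,243). The grip plate shows at columns 302–322, so I check its lateral offset next.

```bash
python3 - <<'E'
from h import *
s=sense(); c,W=ext('wrist',s); R=s['tool_rot']
P=ray([[302,303],[321.5,303],[312,303]],c,W,.059)
for p in P: print(p.round(4),(R.T@(p-s['tcp_pos'])).round(4))
E
```

```text
[ 0.5155 -0.0321  0.059 ] [-0.0226 -0.0072  0.043 ]
[ 0.5204 -0.0214  0.059 ] [-0.0226  0.0046  0.043 ]
[ 0.518  -0.0266  0.059 ] [-0.0226 -0.0012  0.043 ]
```

{"api": "arm_command", "payload": {"motion": [[-0.02,0,0,0,0.2],[-0.045,-0.001,0,0,0.2],[-0.065,-0.001,0,0,0.2],[-0.065,-0.001,0.01,0,0.2],[-0.065,-0.001,0.035,0,0.2],[-0.065,-0.001,0.06,0,0.2],[-0.065,-0.001,0.076,0,0.2],[-0.065,-0.001,0.082,0,0.2],[-0.065,-0.001,0.082,0,0.2],[-0.065,-0.001,0.082,0,0.2]]}}

```text
time: 14.42
tcp_pos: [0.5576, -0.0438, 0.0213]
tool_rot: [[-0.91, 0.414, 0.001], [0.414, 0.91, 0.0], [-0.001, 0.001, -1.0]]
contact_force: [0.4, 0.1, 0.1]
finger_gap: 0.0518
```

```bash
python3 - <<'E'
from h import *
s=sense(); c,W=ext('wrist',s); im=snapshot('wrist'); save(im,'w8'); R=s['tool_rot']
save(snapshot('side')[220:340,220:380].repeat(4,0).repeat(4,1),'s8')
print(s['time'],s['tcp_pos'],s['finger_gap'],s['contact_force'],np.degrees(np.arctan2(R[1,1],R[0,1])))
E
```

```text
14.425 [ 0.55760146 -0.04379938  0.02129034] 0.051797141064739705 [0.35671513 0.1085227  0.14906925] 65.52782457350787
```

View pics/w8.png

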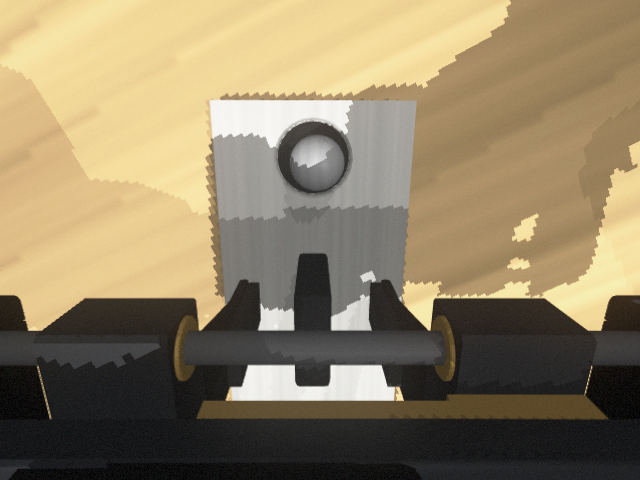

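View pics/s8.png

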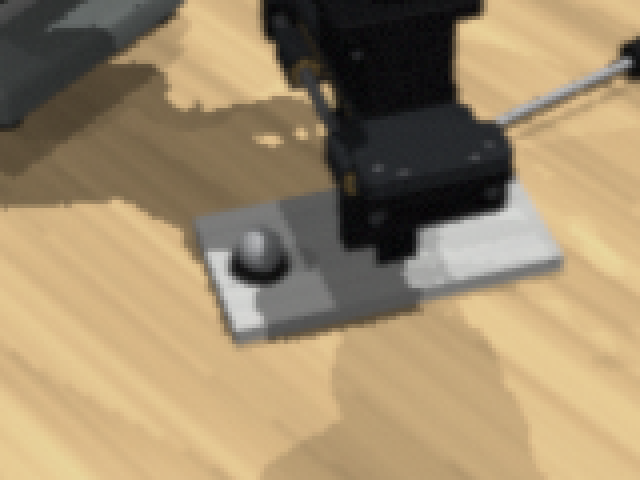

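The fingers straddle the grip plate (centre at column 313) and the ball is in its pocket at (318,163). I grip now.

{"api": "arm_command", "payload": {"motion": [[0,0,0,0,-0.3],[0,0,0,0,-0.5],[0,0,0,0,-0.7],[0,0,0,0,-1],[0,0,0,0,-1],[0,0,0,0,-1],[0,0,0,0,-1],[0,0,0,0,-1]], "force": 40}}

```text
time: 15.52
tcp_pos: [0.557, -0.0439, 0.0205]
tool_rot: [[-0.91, 0.414, -0.0], [0.414, 0.91, -0.0], [0.0, -0.0, -1.0]]
contact_force: [-0.5, -1.2, 0.2]
finger_gap: 0.0141
```

```bash
python3 look.py w9 ball
```

```text
15.525 [ 0.557  -0.0439  0.0205] cam [ 0.484 -0.011  0.182]
ball 0.75 [ 0.4957 -0.0129  0.0165] [320. 153.]
ball 0.57 [ 0.5627 -0.0423 -0.0012] [321. 290.]
```

View pics/w9.png

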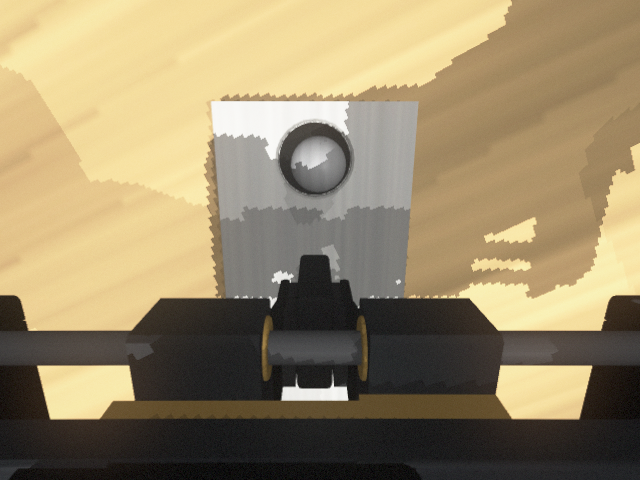

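{"api": "arm_command", "payload": {"motion": [[0,0,-0.002,0,-1],[0,0,-0.007,0,-1],[0,0,-0.015,0,-1],[0,0,-0.026,0,-1],[0,0,-0.037,0,-1],[0,0,-0.046,0,-1],[0,0,-0.052,0,-1],[0,0,-0.055,0,-1],[0,0,-0.055,0,-1],[0,0,-0.055,0,-1]]}}

```text
time: 16.88
tcp_pos: [0.5569, -0.0438, 0.0753]
tool_rot: [[-0.91, 0.414, -0.001], [0.414, 0.91, -0.0], [0.0, -0.0, -1.0]]
contact_force: [1.0, -0.2, -2.0]
finger_gap: 0.0135
```

```bash
python3 look.py w10 ball; python3 - <<'E'
from h import *
save(snapshot('side')[180:320,200:400].repeat(4,0).repeat(4,1),'s10')
s=sense(); print(s['finger_gap'],s['contact_force'],s['ft_torque'])
E
```

```text
16.875 [ 0.5569 -0.0438  0.0753] cam [ 0.484 -0.01   0.237]
ball 0.89 [ 0.4965 -0.015   0.0708] [316. 157.]
0.01369465022680696 [ 0.55949687 -0.30604191 -3.25676335] [-0.0415872  -0.02112613  0.04425076]
```

View pics/w10.png

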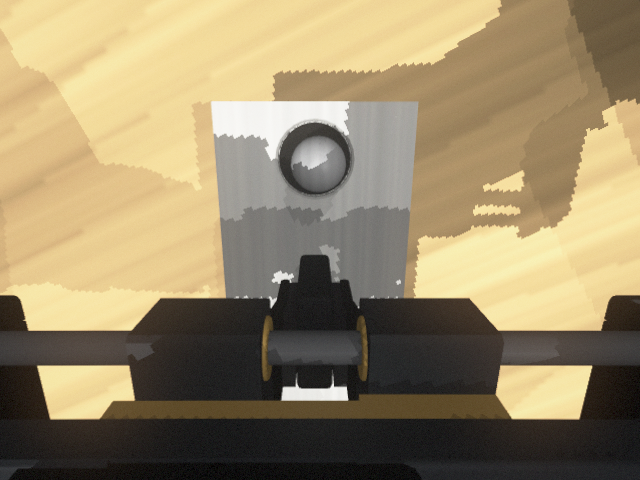

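View pics/s10.png

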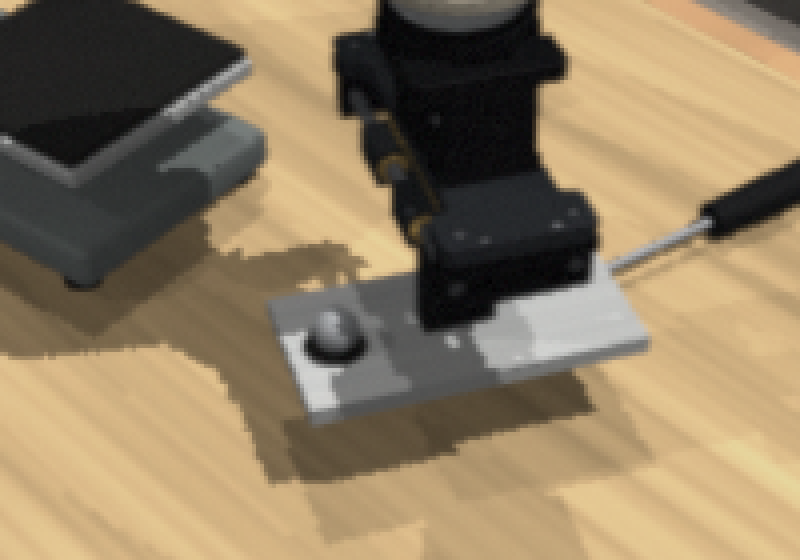

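Tray lifted level and the ball has not moved in its pocket (318,164). I continue up.

{"api": "arm_command", "payload": {"motion": [[0,0,-0.002,0,-1],[0,0,-0.007,0,-1],[0,0,-0.016,0,-1],[0,0,-0.029,0,-1],[0,0,-0.043,0,-1],[0,0,-0.057,0,-1],[0,0,-0.071,0,-1],[0,0,-0.082,0,-1],[0,0,-0.09,0,-1],[0,0,-0.095,0,-1],[0,0,-0.097,0,-1],[0,0,-0.097,0,-1]]}}

```text
time: 18.52
tcp_pos: [0.557, -0.0438, 0.1724]
tool_rot: [[-0.91, 0.414, -0.0], [0.414, 0.91, -0.0], [0.0, -0.0, -1.0]]
contact_force: [-0.6, -0.2, -2.8]
finger_gap: 0.0137
```

{"api": "arm_command", "payload": {"motion": [[0.001,0.002,0,0,-1],[0.0045,0.008,0,0,-1],[0.01,0.017,0,0,-1],[0.0175,0.03,0,0,-1],[0.0265,0.0455,0,0,-1],[0.0365,0.0625,0,0,-1],[0.0465,0.0795,0,0,-1],[0.056,0.096,0,0,-1],[0.0645,0.1105,0,0,-1],[0.0705,0.121,0,0,-1],[0.0745,0.1275,0,0,-1],[0.076,0.13,0,0,-1]]}}

```text
time: 20.02
tcp_pos: [0.5417, 0.1062, 0.1725]
tool_rot: [[-0.91, 0.414, -0.0], [0.414, 0.91, -0.0], [-0.0, -0.0, -1.0]]
contact_force: [-0.4, -0.0, -2.8]
finger_gap: 0.0133
```

```bash
python3 look.py w11 ball platen; python3 - <<'E'
from h import *
save(snapshot('side')[80:320,80:380].repeat(2,0).repeat(2,1),'s11')
for cam in ('top','side'):
    snapshot(cam); c,W=ext(cam)
    for d in tip_of('platen',cam)[:2]: print(cam,d['conf'],toworld(d['centre'],W).round(4))
E
```

```text
20.025 [0.5417 0.1062 0.1725] cam [0.469 0.14  0.334]
ball 0.93 [0.4825 0.1354 0.1673] [318. 159.]
platen 0.83 [0.5279 0.254  0.0947] [523. 135.]
top 0.49 [ 0.5436 -0.3396  0.017 ]
side 0.61 [0.5228 0.2561 0.094 ]
```

View pics/w11.png

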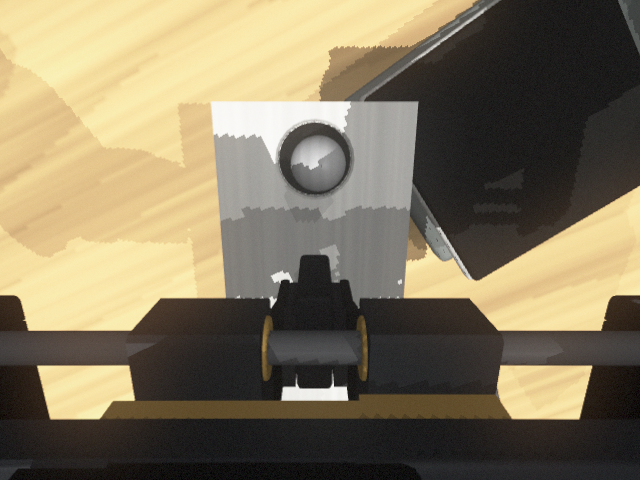

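View pics/s11.png

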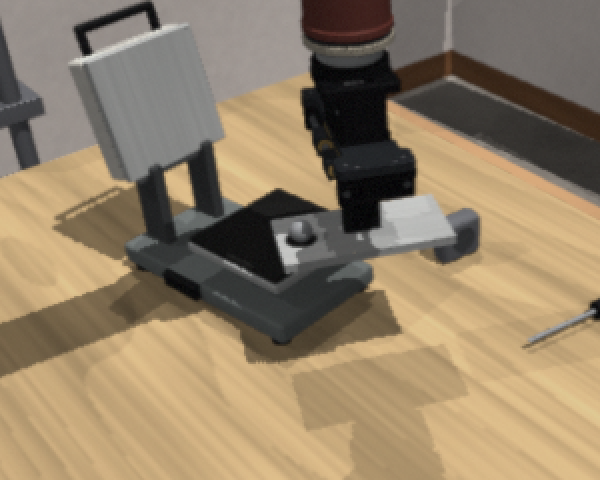

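Tray level, ball in its pocket; platen estimates agree at about (0.526, 0.255). Now the second half of the carry.

{"api": "arm_command", "payload": {"motion": [[0.001,0.002,0,0,-1],[0.0045,0.008,0,0,-1],[0.01,0.017,0,0,-1],[0.0175,0.03,0,0,-1],[0.0265,0.045,0,0,-1],[0.036,0.062,0,0,-1],[0.046,0.079,0,0,-1],[0.0555,0.095,0,0,-1],[0.064,0.1095,0,0,-1],[0.07,0.12,0.001,0,-1],[0.074,0.1265,0.003,0,-1],[0.0755,0.129,0.006,0,-1]]}}

```text
time: 21.92
tcp_pos: [0.5265, 0.2549, 0.1663]
tool_rot: [[-0.91, 0.414, 0.0], [0.414, 0.91, -0.0], [-0.0, -0.0, -1.0]]
contact_force: [1.0, -0.1, -3.2]
finger_gap: 0.0137
```

{"api": "arm_command", "payload": {"motion": [[0,0,0,0,-1],[0,0,0,0,-1],[0,0,0,0,-1],[0,0,0,0,-1],[0,0,0,0,-1],[0,0,0,0,-1],[0,0,0,0,-1],[0,0,0,0,-1]]}}

```text
time: 22.92
tcp_pos: [0.5265, 0.2547, 0.1666]
tool_rot: [[-0.91, 0.414, -0.0], [0.414, 0.91, -0.0], [-0.0, -0.0, -1.0]]
contact_force: [-0.3, -0.6, -3.3]
finger_gap: 0.014
```

```bash
python3 look.py w12 ball pocket tray; python3 - <<'E'
from h import *
save(snapshot('side')[80:320,80:380].repeat(2,0).repeat(2,1),'s12')
c,W=ext('side')
for k in ('platen','tray','ball','screwdriver','jar','tape_measure','small_ball1'):
    for d in tip_of(k,'side')[:2]: print(k,round(d['conf'],2),toworld(d['centre'],W).round(4))
s=sense(); print(s['time'],s['tcp_pos'],s['finger_gap'],s['contact_force'],np.abs(s['dq']).max())
E
```

```text
22.925 [0.5265 0.2547 0.1666] cam [0.454 0.288 0.328]
ball 0.7 [0.4683 0.2841 0.1639] [320. 161.]
tray 0.58 [0.5301 0.2543 0.1448] [316. 288.]
platen 0.86 [0.5261 0.2584 0.0965]
tray 0.72 [0.5223 0.2561 0.1476]
ball 0.64 [0.4733 0.2864 0.1617]
screwdriver 0.56 [ 0.7688 -0.0353  0.0032]
jar 0.61 [ 0.7332 -0.2287  0.0023]
tape_measure 0.88 [ 7.433e-01  1.821e-01 -6.000e-04]
tape_measure 0.67 [ 0.5255  0.2589 -0.0029]
small_ball1 0.45 [ 0.5455 -0.3363  0.0251]
small_ball1 0.4 [ 0.4362 -0.3105  0.014 ]
23.525 [0.52646804 0.25467273 0.16655874] 0.013585884393327075 [-0.56648278 -0.30510304 -2.58865456] 0.001308402635107679
```

View pics/w12.png

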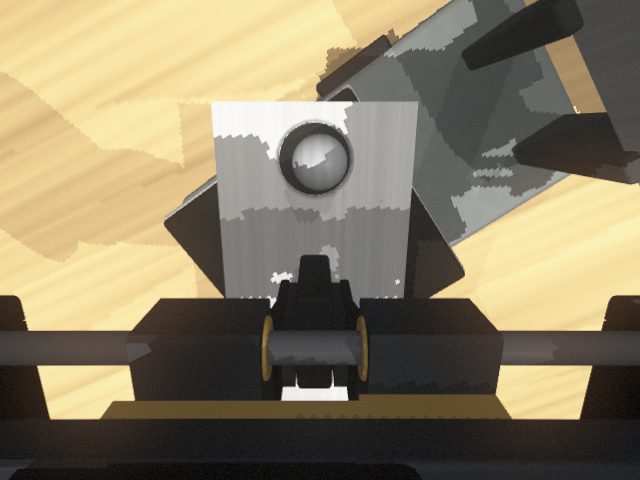

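View pics/s12.png

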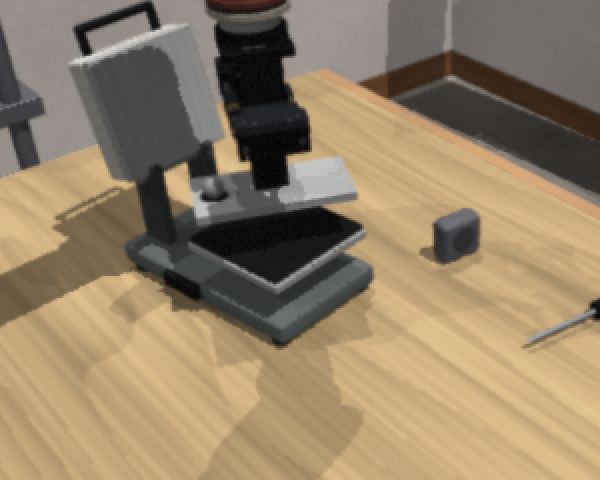

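The tray hangs level over the platen, 51 mm clear of it, and the ball is in its pocket at (319,163). The bystanders and small balls are where they started, and the arm is still.

```bash
python3 -c "
from plant import *
print(hand_in())"
```

```text
the job is handed in; nothing more can be done
None
```

I put the large ball in the tray's pocket, lifted the tray by its grip plate and handed in at about 23.5 s, still holding it over the press. I got no verdict back.

**Last checks:**
- **Tray position:** the gripper is at (0.526, 0.255) m. The camera estimates put the platen's middle at (0.523–0.528, 0.252–0.258), so the tray is within about 4 mm of it.
- **Height:** the tray's underside is about 0.146 m up, roughly 51 mm above the platen. It touches nothing that I could see.
- **Level and still:** the tool is vertical to within 0.001 in its rotation matrix, and no joint moves faster than 0.0013 rad/s. The fingers are 14 mm apart on the 14 mm grip plate, closed with a 40 N grip.
- **Ball:** it lies in the pocket, about 2–3 mm off centre when I set it down, and it looked unmoved in every picture of the carry.
- **Other objects:** the screwdriver, jar, tape measure and both small balls showed within a few millimetres of where they started.

**Disagreements:**
- **Finger gap:** it read about 22.5 mm on the 24 mm ball, yet the ball was held cleanly.
- **Detections:** the networks also gave some false detections, such as a platen at the small balls and a second tape measure at the press. I left these out after comparing them with the pictures.
- **Pocket:** the network did not report the pocket in the last wrist picture, so I judged the ball's place there by eye.

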